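# Sort vials and tweezers into their bench trays

### The job

Tidy what lies along the front of the bench, to the left of the cup, into the three low grey trays: stand the two large vials in the tray with the two larger bays and the two small vials in the tray with the two smaller bays, one vial to a bay, and lay the tweezers flat in the long undivided tray. The cap colours mean nothing; only the size of a vial counts. Keep the vials upright all the while, and leave the cup and the roll of tape where they are.

Things in the scene. Friction and masses are not known exactly. Their poses are not given: they have to be found in the camera images.
- large_vial_a_center (a point): Large reagent vial with a pink screw cap, standing upright and loose: 33 mm across, 70 mm tall with its cap (body straight to about 50 mm, cap from 60 mm up, 26 mm across). About 40 g. The point is its centre, 35 mm above its underside; z up along the vial.
- large_vial_b_center (a point): Large reagent vial with a blue screw cap, standing upright and loose: 33 mm across, 70 mm tall with its cap (body straight to about 50 mm, cap from 60 mm up, 26 mm across). About 40 g. The point is its centre, 35 mm above its underside; z up along the vial.
- small_vial_a_center (a point): Small reagent vial with a pink screw cap, standing upright and loose: 25 mm across, 48 mm tall with its cap (body to 41 mm, cap above it 20 mm across). About 22 g. The point is its centre, 24 mm above its underside; z up along the vial.
- small_vial_b_center (a point): Small reagent vial with a blue screw cap, standing upright and loose: 25 mm across, 48 mm tall with its cap (body to 41 mm, cap above it 20 mm across). About 22 g. The point is its centre, 24 mm above its underside; z up along the vial.
- tweezers_center (a point): Steel tweezers lying loose on the worktop: 122 mm long, 11 mm wide, 8 mm high, about 25 g. The point is the centre, 4 mm above the underside; y along its length, x across it (grip across x).
- large_bay_tray: Low grey plastic tray with two larger square bays side by side: 62 x 121 mm outside, 18 mm high; floor 3 mm thick, walls 3 mm. Each bay is 56 x 56 mm inside, centred at y = +29.5 mm and y = -29.5 mm; the partition between them is 16 mm high. It is fixed to the worktop. Origin: centre of its underside on the worktop; x across its short side, y along its long side, z up.
- small_bay_tray: Low grey plastic tray with two smaller square bays side by side: 50 x 97 mm outside, 15 mm high; floor 3 mm thick, walls 3 mm. Each bay is 44 x 44 mm inside, centred at y = +23.5 mm and y = -23.5 mm; the partition between them is 13 mm high. It is fixed to the worktop. Origin: centre of its underside on the worktop; x across its short side, y along its long side, z up.
- tool_tray: Low long grey plastic tray without a partition: 86 x 150 mm outside, 15 mm high; floor 3 mm thick, walls 3 mm; 80 x 144 mm inside. It is fixed to the worktop. Origin: centre of its underside on the worktop; x across its short side, y along its long side, z up.
- cup_center (a point): White specimen cup without lid, a loose bystander: 61 mm across, 66 mm tall; the point is its centre, 33 mm up.
- tape_center (a point): Roll of tape lying flat, a loose bystander: 96 mm across, 25 mm high; the point is its centre, 12.5 mm up.
There are look-alikes about, which are no part of the job. Leave any orange or yellow look-alike of the part that bears large_vial_b_center alone.

How it is judged:
By the outcome, as a careful person would: the job done as asked, in the order asked, and still so for the second after the job is handed in, with the robot touching nothing.
It also fails if it takes over 112 s, if anything falls off the work surface, if the arm or the gripper's body presses on something with over 40 N, if the wrist force passes 120 N, or if a joint passes its speed limit or range.

### The arm

A 6-joint arm with a two-finger parallel gripper is mounted at the origin on a cart in front of the work surface, level with it; the furniture and walls round the work are solid. World frame = base frame: x ahead of the robot, y to its left, z up, the work surface at z = 0. Lengths are in m, angles in rad, forces in N, time in s.
With the tool pointing down it reaches from about 0.375 to 0.9 m from the base axis. Payload 3.1 kg.
Tool frame: the origin (TCP) lies midway between the tips of the shut fingers; the grasp point (between the pads) lies manip.grip_depth behind it (manip.grip_depth is the distance from the TCP to the grasp point, in m); z points along the fingers, y is the direction in which the jaws open and shut (so a half turn about z gives the same grasp; the last joint's range is limited). The gripper opens to 85 mm and grips with 20 to 120 N. Pads are 22 mm wide; open, the fingers measure 114 mm over their backs; the gripper's body (76 mm by 85 mm) begins 54 mm behind the grasp point. The pads swing forward as they close: fully open they stand 13 mm farther back than shut.
Start: joints at [1.107, 0.527, 1.433, -0, 1.181, -0.178], TCP at [0.176, 0.6, 0.231] pointing down, gripper open.
Joint ranges: [-3.08, 3.08], [-0.75, 2.2], [0.22, 2.44], [-1.43, 4.57], [0, 2.65], [-2.85, 2.85]. Speed limits (rad/s): [2.79, 2.79, 3.14, 3.14, 3.14, 3.14].

### API

Orientations are given as a unit quaternion [x, y, z, w].
In Python, from station import manip, vision gives the robot as it stands.
- The arm moves only by the shell command python3 -m crank 'ROWS' [FORCE]. ROWS is JSON, a list of rows, each an object with "grip": the closure, from 0 (fully open) to 1 (shut); "offset": the shift along the tool's x, y, z in mm, a list of three; "angular": the turn, a rotation vector about the tool's x, y, z in degrees, a list of three. A call has 1 to 10 rows; each row is the pose to reach, as a shift and turn from the pose commanded when the call began, along the tool's axes at that moment; what a row does not reach only later rows make up. A row lasts 1/10 s, in which the tool goes at most 50 mm and 8.59 degrees, less where a joint would pass 70% of its speed; a pose out of reach is approached as far as the arm can. A call with a gripper value outside its range is refused whole. The fingers move at their own pace and stop on an object; FORCE is the grip in N (left out, the last holds). Time passes only in rows, so rows that repeat a pose let the fingers close. It gives the time, the measured TCP pose, the force and the opening at its end, in the units of the state.
- manip.sense(): the state, without advancing time (a new reading comes with each control period).
- vision.snapshot(name): name is "side" or "top"; returns a dict with "pixels" (400x640x3 uint8, red, green, blue), "intrinsics" (3x3 intrinsics, pixels), "R" (3x3) and "t" (3): a world point X has camera coordinates R X + t. Camera axes: x right, y down, z forward; pixel columns grow to the right and rows downward; lengths in m; the calibration is good to about 2 mm. A picture is of the moment at which its call begins. There is no depth.
- manip.sign_off(): hands the job in, once; it reports no verdict.
The state is a dict: "t": time; "q": joint angles; "qd": joint speeds; "tau": joint torques, N m; "tcp_pos": TCP position; "tool_rot": TCP orientation; "force": force on the tool from outside, world axes, zero at the start; "ft_torque": the same for the moment, N m; "finger_gap": opening from 0.0 (shut) to 1.0 (fully open).
Only numpy, scipy, OpenCV 4.12 (cv2) and the standard library are available. Lean on these libraries where they do the work, as an engineer would, in place of code of your own. Each camera call takes 0.05 s, during which the arm holds its last target.

## Working session

There is one attempt and no reset: what is moved stays moved. The work goes in short steps, Python scripts to look and compute and a shell command to move; the robot and the scene stay as the last step left them, time stands still between calls to the robot, and variables do not carry over. Pictures are saved under pics/ and viewed, and the job is handed in when it is done.

```bash
mkdir -p pics; ls
python3 - <<'E'
from station import manip, vision
import cv2,numpy as np
print(manip.sense()); print(manip.grip_depth)
for n in("top","side"):
    s=vision.snapshot(n); cv2.imwrite(f"pics/{n}0.png",s["pixels"][:,:,::-1]); np.savez(f"{n}0.npz",**s)
    print(n,s["intrinsics"],s["R"],s["t"])
E
```

```text
pics
{'t': 0.0, 'q': array([ 1.10748102e+00,  5.28470974e-01,  1.43391513e+00, -2.03140584e-06,
        1.18134853e+00, -1.78510543e-01]), 'qd': array([ 1.24097045e-03, -1.11166394e-04,  1.06679865e-04,  2.78022544e-03,
        2.08520011e-03, -4.64415298e-05]), 'tau': array([ 5.22193591e-05, -4.42365253e+01, -1.78020072e+01, -3.88532726e-04,
        8.65752634e-03, -8.36933253e-06]), 'tcp_pos': array([0.17526318, 0.59918513, 0.23032656]), 'tool_rot': array([ 1.41921121e-01,  9.89877391e-01, -1.01660975e-03, -3.36934258e-04]), 'force': array([-0.41578589, -0.47371102,  0.44213512]), 'ft_torque': array([ 0.0163413 , -0.05782291,  0.01427711]), 'finger_gap': 0.9987651787827205}
0.0187
top [[449.10542145   0.         317.6672645 ]
 [  0.         449.10542145 199.72041962]
 [  0.           0.           1.        ]] [[-0.00486613 -0.99998161 -0.00361866]
 [-0.99456181  0.00521616 -0.10401732]
 [ 0.10403429  0.00309282 -0.9945689 ]] [-0.15808822  0.50274205  1.28134053]
side [[382.9581408    0.         317.84965913]
 [  0.         382.9581408  205.02917426]
 [  0.           0.           1.        ]] [[-0.98885536 -0.14831462  0.01295581]
 [-0.10199642  0.61149732 -0.78464499]
 [ 0.10845188 -0.77722185 -0.61980997]] [0.44997182 0.20142491 0.77843893]
```

View pics/top0.png

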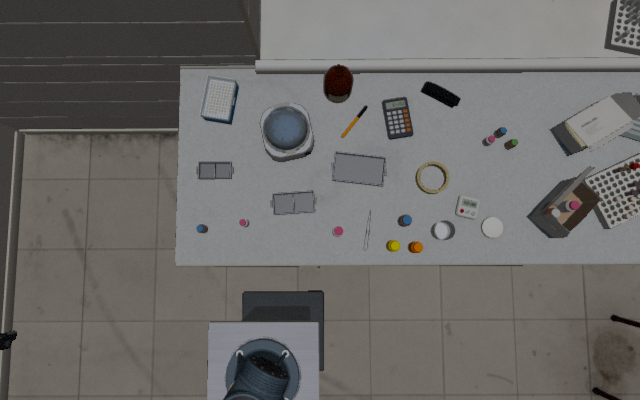

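View pics/side0.png

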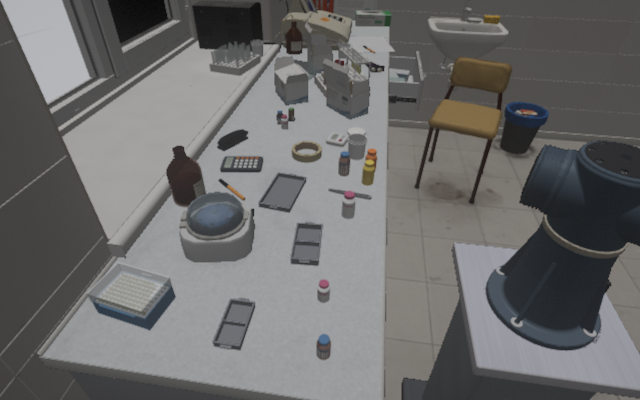

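```bash
cat > h.py <<'E'
import numpy as np,cv2
def ray(s,u,v):
    K,R,t=s["intrinsics"],s["R"],s["t"]
    d=R.T@np.linalg.solve(K,[u,v,1.]); return -R.T@t,d
def plane(s,u,v,z):
    c,d=ray(s,u,v); return c+d*(z-c[2])/d[2]
def tri(s1,p1,s2,p2):
    c1,d1=ray(s1,*p1);c2,d2=ray(s2,*p2)
    A=np.stack([d1,-d2],1);k=np.linalg.lstsq(A,c2-c1,rcond=None)[0]
    a=c1+d1*k[0];b=c2+d2*k[1];return (a+b)/2,np.linalg.norm(a-b)
def proj(s,X):
    c=s["R"]@np.asarray(X)+s["t"];p=s["intrinsics"]@c;return p[:2]/p[2]
def crop(s,x0,y0,x1,y1,k,fn):
    im=s["pixels"][y0:y1,x0:x1,::-1]
    im=cv2.resize(im,None,fx=k,fy=k,interpolation=cv2.INTER_CUBIC)
    step=10
    for u in range((x0//step+1)*step,x1,step): cv2.line(im,((u-x0)*k,0),((u-x0)*k,4 if u%50 else 12),(0,0,255),1)
    for v in range((y0//step+1)*step,y1,step): cv2.line(im,(0,(v-y0)*k),(4 if v%50 else 12,(v-y0)*k),(0,0,255),1)
    cv2.imwrite(fn,im)
E
python3 - <<'E'
from h import *
T=np.load("top0.npz");S=np.load("side0.npz")
crop(T,185,145,315,245,6,"pics/c1.png")
crop(T,320,140,460,260,5,"pics/c2.png")
crop(S,200,215,350,365,4,"pics/c3.png")
crop(S,250,125,400,275,4,"pics/c4.png")
E
```

```text
(no output)
```

View pics/c1.png

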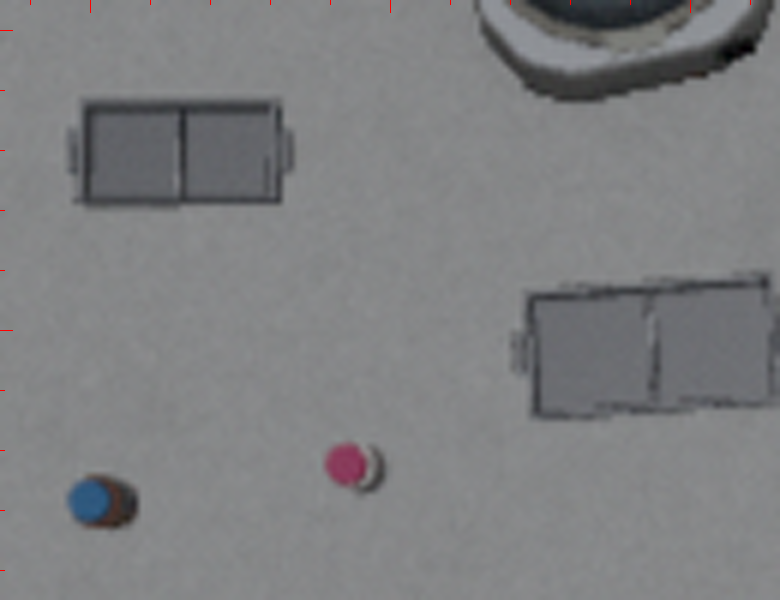

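View pics/c2.png

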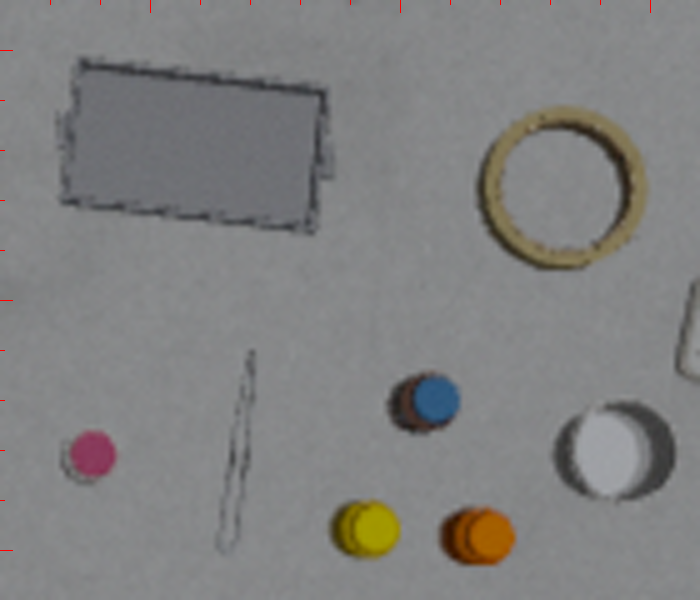

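View pics/c3.png

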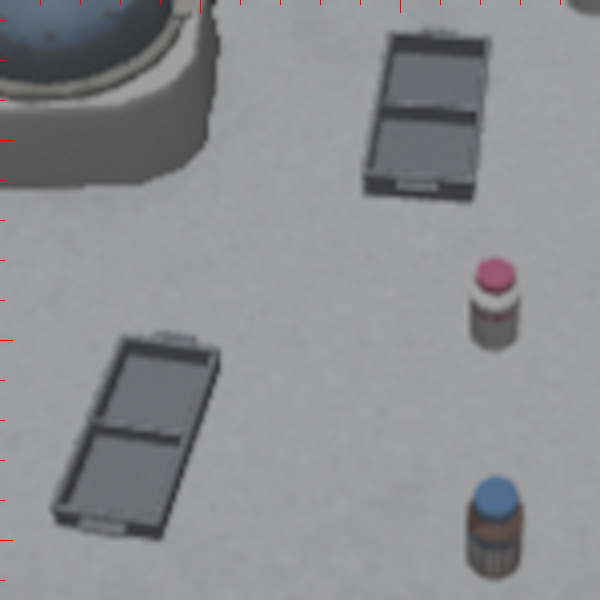

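View pics/c4.png

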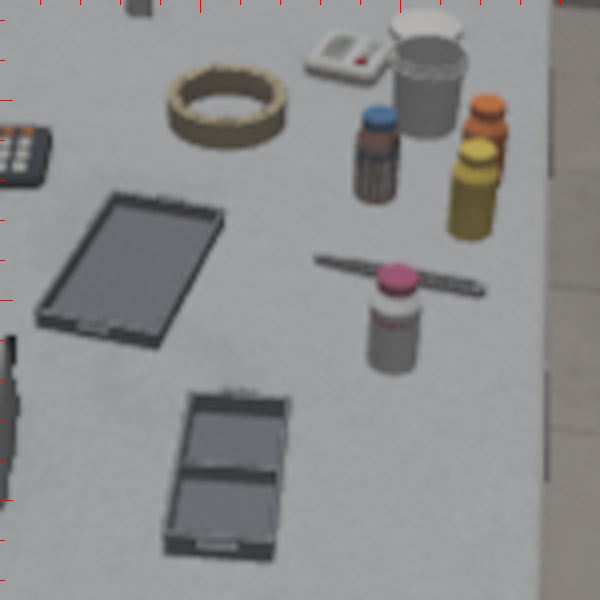

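```bash
cat > det.py <<'E'
from h import *
def cap(s,u,v,r=9,hue=None):
    u,v=int(u),int(v);p=s["pixels"][v-r:v+r+1,u-r:u+r+1]
    h=cv2.cvtColor(p,cv2.COLOR_RGB2HSV).astype(int)
    dh=abs(h[...,0]-hue);dh=np.minimum(dh,180-dh)
    m=(dh<12)&(h[...,1]>110)&(h[...,2]>80)
    n,l,st,c=cv2.connectedComponentsWithStats(m.astype(np.uint8))
    i=1+np.argmax(st[1:,4]);return c[i][0]+u-r,c[i][1]+v-r,st[i]
E
python3 - <<'E'
from det import *
T=np.load("top0.npz");S=np.load("side0.npz")
B,P=105,170
for nm,t,s,h,z in [("blueL",(407,220),(344.5,154.5),B,.07),("pinkL",(338,231),(349,194),P,.07),("pinkS",(243,222),(324,283),P,.048),("blueS",(200,228),(324,339),B,.048),("yel",(394,245.6),(369.5,161),25,.07),("oran",(416.5,247),(371.7,151),10,.07)]:
    a=cap(T,*t,hue=h);b=cap(S,*s,hue=h)
    print(nm,np.round(a[:2],1),a[2][4],np.round(b[:2],1),b[2][4],"top@z",plane(T,*a[:2],z).round(4),"side@z-.004",plane(S,*b[:2],z-.004).round(4))
def cr(x0,y0,k,pts): return [(x0+(X+.5)/k-.5,y0+(Y+.5)/k-.5) for X,Y in pts]
trays={"small":(cr(185,145,6,[(83,102),(279,102),(281,202),(83,204)]),.015,"12"),
"large":(cr(185,145,6,[(529,294),(768,280),(778,404),(536,416)]),.018,""),
"tool":(cr(320,140,5,[(81,65),(326,92),(315,229),(66,202)]),.015,"")}
for n,(c,z,_) in trays.items():
    P3=np.array([plane(T,u,v,z)[:2] for u,v in c]);
    print(n,P3.round(4).tolist(),"ctr",P3.mean(0).round(4),"len",[np.linalg.norm(P3[i]-P3[i-3]).round(4) for i in range(4)])
    d=(P3[0]+P3[3]-P3[1]-P3[2]);print(" yaxis angle deg from +y",np.degrees(np.arctan2(-d[0],d[1])).round(2))
for p in cr(320,140,5,[(251,352),(226,550)]): print("tw",plane(T,*p,.006).round(4))
for p in cr(250,125,4,[(316,259),(484,291)]): print("tw side",plane(S,*p,.004).round(4))
for p in cr(320,140,5,[(615,450)]): print("cup",plane(T,*p,.04).round(4))
E
```

```text
blueL [406.8 219.4] 61 [344.8 153. ] 14 top@z [ 0.4406 -0.4099  0.07  ] side@z-.004 [ 0.4396 -0.418   0.066 ]Traceback (most recent call last):
  File "<stdin>", line 5, in <module>
  File "det.py", line 8, in cap
    i=1+np.argmax(st[1:,4]);return c[i][0]+u-r,c[i][1]+v-r,st[i]
        ~~~~~~~~~^^^^^^^^^^
    return _wrapfunc(a, 'argmax', axis=axis, out=out, **kwds)
    return bound(*args, **kwds)
ValueError: attempt to get argmax of an empty sequence
```

```bash
sed -i 's/>110/>85/;s/dh<12/dh<14/' det.py
cat > a.py <<'E'
from det import *
T=np.load("top0.npz");S=np.load("side0.npz")
B,P=105,170
for nm,t,s,h,z in [("blueL",(407,220),(344.5,154.5),B,.07),("pinkL",(338,231),(349,194),P,.07),("pinkS",(243,222),(324,283),P,.048),("blueS",(200,228),(324,339),B,.048),("yel",(394,245.6),(369.5,161),25,.07),("oran",(416.5,247),(371.7,151),10,.07)]:
    a=cap(T,*t,hue=h);b=cap(S,*s,hue=h)
    X,e=tri(T,a[:2],S,b[:2])
    print(nm,np.round(a[:2],1),a[2][4],np.round(b[:2],1),b[2][4],"top@z",plane(T,*a[:2],z).round(4),"side@z-.004",plane(S,*b[:2],z-.004).round(4),"tri",X.round(4),e.round(4))
def cr(x0,y0,k,pts): return [(x0+(X+.5)/k-.5,y0+(Y+.5)/k-.5) for X,Y in pts]
trays={"small":(cr(185,145,6,[(83,102),(279,102),(281,202),(83,204)]),.015,"12"),
"large":(cr(185,145,6,[(529,294),(768,280),(778,404),(536,416)]),.018,""),
"tool":(cr(320,140,5,[(81,65),(326,92),(315,229),(66,202)]),.015,"")}
for n,(c,z,_) in trays.items():
    P3=np.array([plane(T,u,v,z)[:2] for u,v in c]);
    print(n,P3.round(4).tolist(),"ctr",P3.mean(0).round(4),"len",[np.linalg.norm(P3[i]-P3[i-3]).round(4) for i in range(4)])
    d=(P3[0]+P3[3]-P3[1]-P3[2]);print(" yaxis angle deg from +y",np.degrees(np.arctan2(-d[0],d[1])).round(2))
for p in cr(320,140,5,[(251,352),(226,550)]): print("tw",plane(T,*p,.006).round(4))
for p in cr(250,125,4,[(316,259),(484,291)]): print("tw side",plane(S,*p,.004).round(4))
for p in cr(320,140,5,[(615,450)]): print("cup",plane(T,*p,.04).round(4))
E
python3 a.py
```

```text
blueL [406.8 219.4] 61 [344.6 153.6] 29 top@z [ 0.4406 -0.4099  0.07  ] side@z-.004 [ 0.4398 -0.4148  0.066 ] tri [ 0.4401 -0.4101  0.0688] 0.0011
pinkL [338.2 230.4] 62 [349.  194.3] 51 top@z [ 0.411  -0.2177  0.07  ] side@z-.004 [ 0.4105 -0.22    0.066 ] tri [ 0.4107 -0.2178  0.0676] 0.0007
pinkS [242.2 222. ] 33 [323.4 283.5] 53 top@z [0.4369 0.0545 0.048 ] side@z-.004 [0.4365 0.0534 0.044 ] tri [0.4367 0.0548 0.0457] 0.0008
blueS [199.5 228. ] 36 [323.7 339.2] 80 top@z [0.4205 0.1759 0.048 ] side@z-.004 [0.4192 0.1753 0.044 ] tri [0.4198 0.1765 0.0459] 0.0015
yel [393.5 245.4] 115 [369.3 164.9] 118 top@z [ 0.3685 -0.371   0.07  ] side@z-.004 [ 0.3665 -0.3655  0.066 ] tri [ 0.3675 -0.3723  0.0617] 0.0022
oran [416.4 246.9] 114 [371.2 154.9] 106 top@z [ 0.364  -0.4345  0.07  ] side@z-.004 [ 0.3636 -0.4203  0.066 ] tri [ 0.3636 -0.4376  0.0559] 0.0007
small [[0.6186, 0.1924], [0.6181, 0.0955], [0.5681, 0.0937], [0.5677, 0.1912]] ctr [0.5931 0.1432] len [np.float64(0.0969), np.float64(0.05), np.float64(0.0975), np.float64(0.0509)]
 yaxis angle deg from +y -0.02
large [[0.5216, -0.0289], [0.5278, -0.1458], [0.467, -0.1504], [0.4618, -0.0327]] ctr [ 0.4945 -0.0895] len [np.float64(0.1171), np.float64(0.061), np.float64(0.1179), np.float64(0.0599)]
 yaxis angle deg from +y 2.81
tool [[0.6434, -0.2151], [0.6263, -0.3601], [0.5445, -0.3519], [0.5613, -0.2055]] ctr [ 0.5939 -0.2831] len [np.float64(0.146), np.float64(0.0822), np.float64(0.1474), np.float64(0.0826)]
 yaxis angle deg from +y -6.64
tw [ 0.4728 -0.3141  0.006 ]
tw [ 0.3568 -0.2975  0.006 ]
tw side [ 0.4721 -0.3173  0.004 ]
tw side [ 0.3541 -0.2994  0.004 ]
cup [ 0.4128 -0.5171  0.04  ]
```

```bash
python3 -m crank '[{"grip":0,"offset":[-348,-210,0],"angular":[0,0,73.7]},{"grip":0,"offset":[-348,-210,0],"angular":[0,0,73.7]},{"grip":0,"offset":[-348,-210,0],"angular":[0,0,73.7]},{"grip":0,"offset":[-348,-210,0],"angular":[0,0,73.7]},{"grip":0,"offset":[-348,-210,0],"angular":[0,0,73.7]},{"grip":0,"offset":[-348,-210,0],"angular":[0,0,73.7]},{"grip":0,"offset":[-348,-210,0],"angular":[0,0,73.7]},{"grip":0,"offset":[-348,-210,0],"angular":[0,0,73.7]},{"grip":0,"offset":[-348,-210,0],"angular":[0,0,73.7]},{"grip":0,"offset":[-348,-210,0],"angular":[0,0,73.7]}]' 25
```

```text
t: 1.1
tcp_pos: [0.4518, 0.2988, 0.2309]
tool_rot: [0.709, 0.706, -0.0, -0.0]
force: [0.6, -0.1, 1.0]
finger_gap: 0.999
```

```bash
python3 -m crank '[{"grip":0,"offset":[-516,-38,80],"angular":[0,0,0]},{"grip":0,"offset":[-516,-38,80],"angular":[0,0,0]},{"grip":0,"offset":[-516,-38,80],"angular":[0,0,0]},{"grip":0,"offset":[-516,-38,80],"angular":[0,0,0]},{"grip":0,"offset":[-516,-38,80],"angular":[0,0,0]},{"grip":0,"offset":[-516,-38,80],"angular":[0,0,0]},{"grip":0,"offset":[-516,-38,80],"angular":[0,0,0]},{"grip":0,"offset":[-516,-38,80],"angular":[0,0,0]},{"grip":0,"offset":[-516,-38,80],"angular":[0,0,0]},{"grip":0,"offset":[-516,-38,80],"angular":[0,0,0]}]'; python3 -c "
from station import manip
print(manip.sense()['tcp_pos'],manip.sense()['tool_rot'])"
```

```text
t: 2.1
tcp_pos: [0.4138, -0.1928, 0.1546]
tool_rot: [0.706, 0.708, 0.0, -0.0]
force: [1.4, 0.4, 1.4]
finger_gap: 0.999
[ 0.41379376 -0.19278655  0.15461366] [ 7.05853228e-01  7.08358032e-01  2.08996269e-04 -2.74133277e-04]
```

```bash
python3 -m crank '[{"grip":0,"offset":[0,0,0],"angular":[0,0,0]},{"grip":0,"offset":[0,0,0],"angular":[0,0,0]}]'
python3 - <<'E'
from station import manip,vision
from h import *
print(manip.sense()['tcp_pos'],manip.sense()['tool_rot'])
for n in("top","side"):
    s=vision.snapshot(n); np.savez(f"{n}1.npz",**s);cv2.imwrite(f"pics/{n}1.png",s["pixels"][:,:,::-1])
E
```

```text
t: 2.3
tcp_pos: [0.4138, -0.1921, 0.1545]
tool_rot: [0.707, 0.707, 0.0, -0.001]
force: [0.4, 0.7, -0.2]
finger_gap: 1.002
[ 0.41377912 -0.19208957  0.1545197 ] [ 7.07277099e-01  7.06935888e-01  1.28710252e-04 -8.59830113e-04]
```

View pics/side1.png

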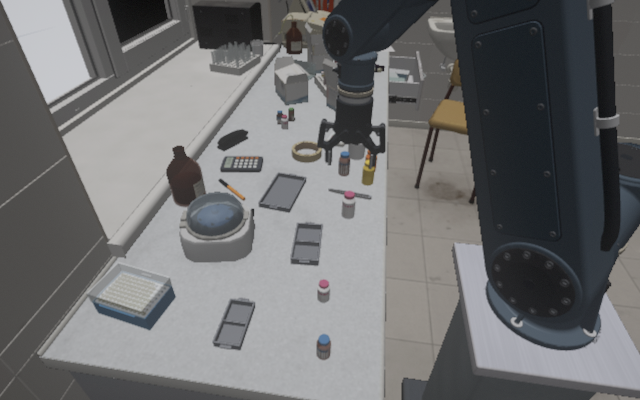

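```bash
python3 -m crank '[{"grip":0,"offset":[-26,-3,20],"angular":[0,0,0]},{"grip":0,"offset":[-26,-3,50],"angular":[0,0,0]},{"grip":0,"offset":[-26,-3,80],"angular":[0,0,0]},{"grip":0,"offset":[-26,-3,110],"angular":[0,0,0]},{"grip":0,"offset":[-26,-3,135],"angular":[0,0,0]},{"grip":0,"offset":[-26,-3,135],"angular":[0,0,0]},{"grip":0,"offset":[-26,-3,135],"angular":[0,0,0]}]'; python3 -m crank '[{"grip":0.4,"offset":[0,0,0],"angular":[0,0,0]},{"grip":0.6,"offset":[0,0,0],"angular":[0,0,0]},{"grip":0.8,"offset":[0,0,0],"angular":[0,0,0]},{"grip":1,"offset":[0,0,0],"angular":[0,0,0]},{"grip":1,"offset":[0,0,0],"angular":[0,0,0]},{"grip":1,"offset":[0,0,0],"angular":[0,0,0]},{"grip":1,"offset":[0,0,0],"angular":[0,0,0]},{"grip":1,"offset":[0,0,0],"angular":[0,0,0]}]' 25
```

```text
t: 3.1
tcp_pos: [0.4113, -0.2166, 0.0202]
tool_rot: [0.706, 0.708, -0.0, -0.001]
force: [0.9, 0.2, -0.4]
finger_gap: 0.999
t: 3.9
tcp_pos: [0.4114, -0.2186, 0.0208]
tool_rot: [0.707, 0.707, 0.0, 0.001]
force: [0.1, 0.6, 6.1]
finger_gap: 0.376
```

```bash
python3 -m crank '[{"grip":1,"offset":[0,0,-10],"angular":[0,0,0]},{"grip":1,"offset":[0,0,-30],"angular":[0,0,0]},{"grip":1,"offset":[0,0,-50],"angular":[0,0,0]},{"grip":1,"offset":[20,10,-60],"angular":[0,0,0]},{"grip":1,"offset":[45,23,-60],"angular":[0,0,0]},{"grip":1,"offset":[70,36,-60],"angular":[0,0,0]},{"grip":1,"offset":[95,49,-60],"angular":[0,0,0]},{"grip":1,"offset":[120,62,-60],"angular":[0,0,0]},{"grip":1,"offset":[145,75,-60],"angular":[0,0,0]},{"grip":1,"offset":[158,82,-60],"angular":[0,0,0]}]';python3 -m crank '[{"grip":1,"offset":[0,0,0],"angular":[0,0,0]},{"grip":1,"offset":[0,0,0],"angular":[0,0,0]}]'
python3 - <<'E'
from station import manip,vision
from h import *
print(manip.sense()['tcp_pos'],manip.sense()['tool_rot'])
s=vision.snapshot("side"); crop(s,250,130,400,280,4,"pics/p2.png")
E
```

```text
t: 4.9
tcp_pos: [0.4937, -0.0586, 0.0806]
tool_rot: [0.707, 0.708, 0.0, 0.0]
force: [-0.4, 0.0, -1.2]
finger_gap: 0.376
t: 5.1
tcp_pos: [0.4929, -0.0604, 0.0802]
tool_rot: [0.707, 0.707, -0.0, 0.0]
force: [0.2, -0.5, -0.1]
finger_gap: 0.372
[ 0.49289572 -0.06036582  0.08024579] [ 7.06893825e-01  7.07319659e-01 -1.22255408e-04  6.40613800e-05]
```

View pics/p2.png

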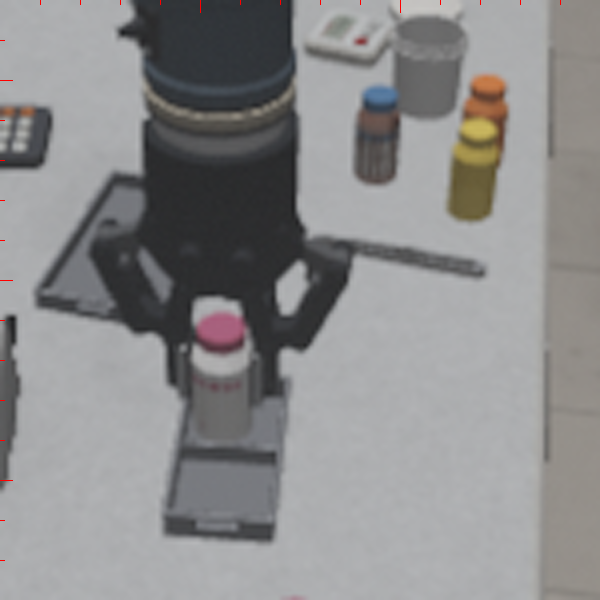

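```bash
python3 -m crank '[{"grip":1,"offset":[0,0,20],"angular":[0,0,0]},{"grip":1,"offset":[0,0,40],"angular":[0,0,0]},{"grip":1,"offset":[0,0,52],"angular":[0,0,0]},{"grip":1,"offset":[0,0,56.5],"angular":[0,0,0]},{"grip":1,"offset":[0,0,56.5],"angular":[0,0,0]},{"grip":1,"offset":[0,0,56.5],"angular":[0,0,0]}]'; python3 -m crank '[{"grip":0.55,"offset":[0,0,0],"angular":[0,0,0]},{"grip":0.4,"offset":[0,0,0],"angular":[0,0,0]},{"grip":0.2,"offset":[0,0,0],"angular":[0,0,0]},{"grip":0.2,"offset":[0,0,-10],"angular":[0,0,0]},{"grip":0.2,"offset":[0,0,-40],"angular":[0,0,0]},{"grip":0.2,"offset":[0,0,-80],"angular":[0,0,0]},{"grip":0.2,"offset":[0,0,-120],"angular":[0,0,0]},{"grip":0.2,"offset":[0,0,-120],"angular":[0,0,0]}]';  python3 - <<'E'
from station import manip,vision
from h import *
print(manip.sense()['tcp_pos'],manip.sense()['tool_rot'])
s=vision.snapshot("side"); crop(s,250,130,400,280,4,"pics/p3.png")
E
```

```text
t: 5.75
tcp_pos: [0.4932, -0.0609, 0.0237]
tool_rot: [0.708, 0.707, 0.0, 0.0]
force: [0.9, 0.1, 0.1]
finger_gap: 0.376
t: 6.55
tcp_pos: [0.4965, -0.0613, 0.1487]
tool_rot: [0.707, 0.707, 0.002, 0.005]
force: [1.0, 0.2, 0.2]
finger_gap: 0.8
[ 0.49651897 -0.06127232  0.14867338] [0.70705072 0.70713914 0.00248031 0.00523211]
```

View pics/p3.png

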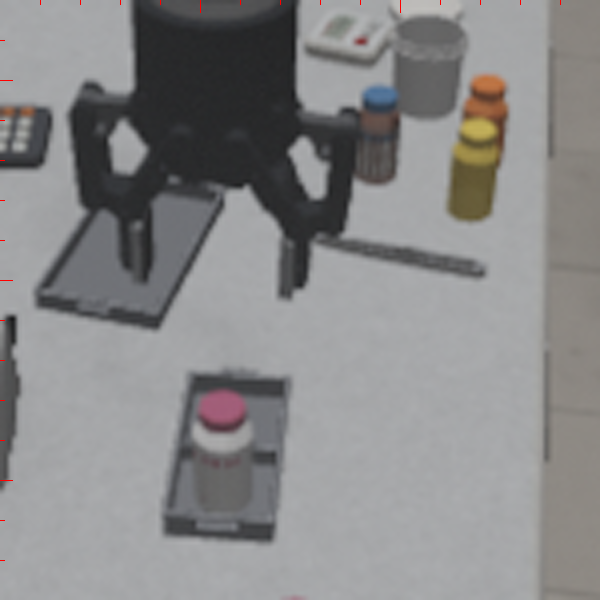

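```bash
python3 -m crank '[{"grip":0.3,"offset":[-350,-53,0],"angular":[0,0,0]},{"grip":0.3,"offset":[-350,-53,0],"angular":[0,0,0]},{"grip":0.3,"offset":[-350,-53,0],"angular":[0,0,0]},{"grip":0.3,"offset":[-350,-53,0],"angular":[0,0,0]},{"grip":0.3,"offset":[-350,-53,0],"angular":[0,0,0]},{"grip":0.3,"offset":[-350,-53,0],"angular":[0,0,0]},{"grip":0.3,"offset":[-350,-53,0],"angular":[0,0,0]},{"grip":0.3,"offset":[-350,-53,0],"angular":[0,0,0]},{"grip":0.3,"offset":[-350,-53,0],"angular":[0,0,0]},{"grip":0.3,"offset":[-350,-53,0],"angular":[0,0,0]}]';python3 - <<'E'
from station import manip,vision
from h import *
print(manip.sense()['tcp_pos'],manip.sense()['tool_rot'])
s=vision.snapshot("side"); crop(s,270,90,420,240,4,"pics/p4.png")
E
```

```text
t: 7.6
tcp_pos: [0.4393, -0.4082, 0.1422]
tool_rot: [0.707, 0.707, 0.0, -0.002]
force: [0.5, 0.1, -0.4]
finger_gap: 0.701
[ 0.43927344 -0.40823409  0.14215632] [ 7.07138278e-01  7.07072254e-01  4.90031842e-04 -2.01057370e-03]
```

View pics/p4.png

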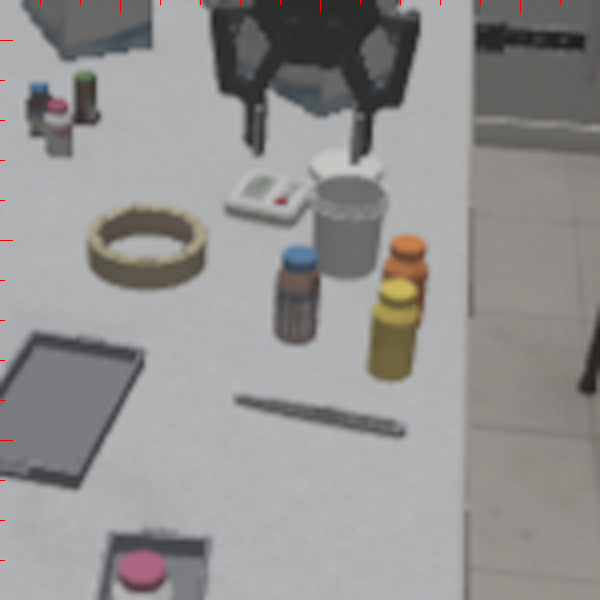

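```bash
python3 -m crank '[{"grip":0.3,"offset":[-2,1,30],"angular":[0,0,0]},{"grip":0.3,"offset":[-2,1,60],"angular":[0,0,0]},{"grip":0.3,"offset":[-2,1,85],"angular":[0,0,0]},{"grip":0.3,"offset":[-2,1,110],"angular":[0,0,0]},{"grip":0.3,"offset":[-2,1,123],"angular":[0,0,0]},{"grip":0.3,"offset":[-2,1,123],"angular":[0,0,0]},{"grip":0.3,"offset":[-2,1,123],"angular":[0,0,0]}]'; python3 -m crank '[{"grip":0.45,"offset":[0,0,0],"angular":[0,0,0]},{"grip":0.6,"offset":[0,0,0],"angular":[0,0,0]},{"grip":0.8,"offset":[0,0,0],"angular":[0,0,0]},{"grip":1,"offset":[0,0,0],"angular":[0,0,0]},{"grip":1,"offset":[0,0,0],"angular":[0,0,0]},{"grip":1,"offset":[0,0,0],"angular":[0,0,0]}]' 25
```

```text
t: 8.35
tcp_pos: [0.4416, -0.4118, 0.0209]
tool_rot: [0.707, 0.707, -0.0, 0.0]
force: [-0.4, -0.4, 0.8]
finger_gap: 0.694
t: 8.95
tcp_pos: [0.4416, -0.413, 0.0218]
tool_rot: [0.707, 0.707, -0.0, 0.001]
force: [0.2, 1.1, 6.2]
finger_gap: 0.379
```

```bash
python3 -m crank '[{"grip":1,"offset":[0,0,-10],"angular":[0,0,0]},{"grip":1,"offset":[0,0,-30],"angular":[0,0,0]},{"grip":1,"offset":[5,2,-60],"angular":[0,0,0]},{"grip":1,"offset":[25,5,-60],"angular":[0,0,0]},{"grip":1,"offset":[60,12,-60],"angular":[0,0,0]},{"grip":1,"offset":[100,20,-60],"angular":[0,0,0]},{"grip":1,"offset":[140,28,-60],"angular":[0,0,0]},{"grip":1,"offset":[180,36,-60],"angular":[0,0,0]},{"grip":1,"offset":[220,44,-60],"angular":[0,0,0]},{"grip":1,"offset":[255,50,-60],"angular":[0,0,0]}]';python3 -m crank '[{"grip":1,"offset":[25,3,0],"angular":[0,0,0]},{"grip":1,"offset":[39,5,0],"angular":[0,0,0]},{"grip":1,"offset":[39,5,0],"angular":[0,0,0]},{"grip":1,"offset":[39,5,0],"angular":[0,0,0]}]'
python3 - <<'E'
from station import manip,vision
from h import *
print(manip.sense()['tcp_pos'],manip.sense()['tool_rot'])
s=vision.snapshot("side"); crop(s,250,130,400,280,4,"pics/p5.png")
E
```

```text
t: 9.95
tcp_pos: [0.4904, -0.1545, 0.0802]
tool_rot: [0.707, 0.707, -0.0, -0.001]
force: [0.8, 0.1, -0.7]
finger_gap: 0.381
t: 10.35
tcp_pos: [0.4963, -0.1188, 0.0804]
tool_rot: [0.707, 0.707, -0.0, 0.0]
force: [0.4, -0.3, 1.0]
finger_gap: 0.377
[ 0.49630362 -0.11877896  0.08039487] [ 7.07060365e-01  7.07153116e-01 -6.83793436e-05  3.27510818e-04]
```

View pics/p5.png

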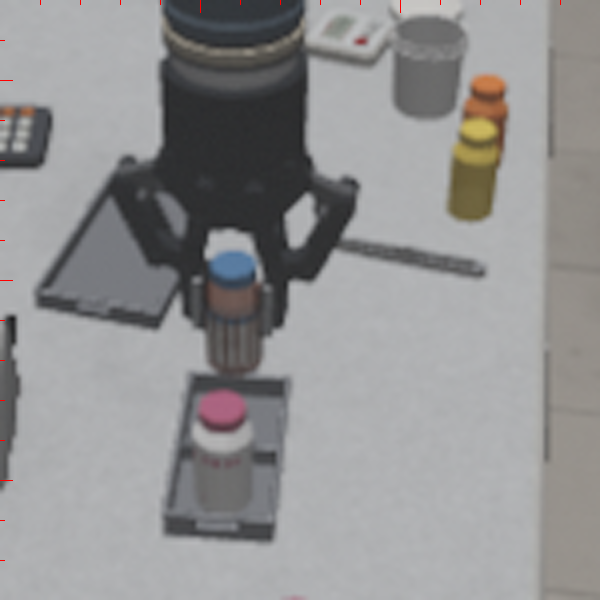

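```bash
python3 -m crank '[{"grip":1,"offset":[0,0,20],"angular":[0,0,0]},{"grip":1,"offset":[0,0,40],"angular":[0,0,0]},{"grip":1,"offset":[0,0,52],"angular":[0,0,0]},{"grip":1,"offset":[0,0,56.5],"angular":[0,0,0]},{"grip":1,"offset":[0,0,56.5],"angular":[0,0,0]},{"grip":1,"offset":[0,0,56.5],"angular":[0,0,0]}]'; python3 -m crank '[{"grip":0.55,"offset":[0,0,0],"angular":[0,0,0]},{"grip":0.4,"offset":[0,0,0],"angular":[0,0,0]},{"grip":0.2,"offset":[0,0,0],"angular":[0,0,0]},{"grip":0.2,"offset":[0,0,-10],"angular":[0,0,0]},{"grip":0.2,"offset":[0,0,-40],"angular":[0,0,0]},{"grip":0.2,"offset":[0,0,-80],"angular":[0,0,0]},{"grip":0.2,"offset":[0,0,-120],"angular":[0,0,0]},{"grip":0.2,"offset":[0,0,-120],"angular":[0,0,0]}]';  python3 - <<'E'
from station import manip,vision
from h import *
print(manip.sense()['tcp_pos'],manip.sense()['tool_rot'])
s=vision.snapshot("side"); crop(s,200,180,350,360,3,"pics/p6.png")
E
```

```text
t: 11.0
tcp_pos: [0.4962, -0.1193, 0.0243]
tool_rot: [0.708, 0.707, -0.0, 0.0]
force: [-0.5, -0.5, 1.4]
finger_gap: 0.375
t: 11.8
tcp_pos: [0.4995, -0.1196, 0.1493]
tool_rot: [0.707, 0.707, 0.002, 0.006]
force: [1.1, -0.4, 0.9]
finger_gap: 0.8
[ 0.49948085 -0.11963857  0.14930767] [0.70701425 0.7071751  0.00192488 0.00552413]
```

View pics/p6.png

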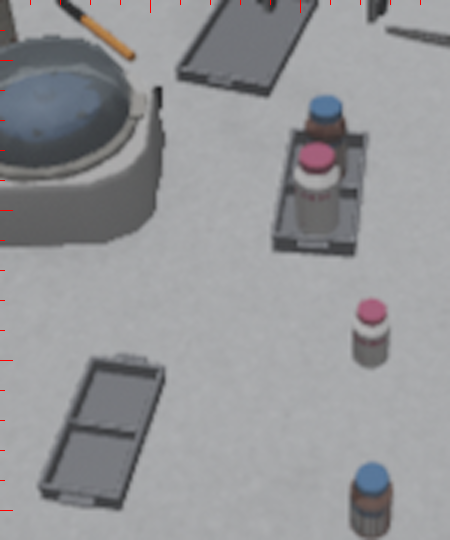

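```bash
python3 -m crank '[{"grip":0.2,"offset":[174,-59,0],"angular":[0,0,0]},{"grip":0.2,"offset":[174,-59,0],"angular":[0,0,0]},{"grip":0.2,"offset":[174,-59,0],"angular":[0,0,0]},{"grip":0.2,"offset":[174,-59,0],"angular":[0,0,0]},{"grip":0.2,"offset":[174,-59,0],"angular":[0,0,0]},{"grip":0.2,"offset":[174,-59,0],"angular":[0,0,0]}]';python3 - <<'E'
from station import manip,vision
from h import *
print(manip.sense()['tcp_pos'],manip.sense()['tool_rot'])
E
```

```text
t: 12.45
tcp_pos: [0.4367, 0.0563, 0.1435]
tool_rot: [0.706, 0.708, -0.0, -0.0]
force: [0.3, -0.1, 0.1]
finger_gap: 0.798
[0.43668904 0.05626104 0.14347103] [ 7.06396693e-01  7.07815995e-01 -3.95431061e-04 -2.70660907e-04]
```

```bash
python3 -m crank '[{"grip":0.2,"offset":[-1,0,30],"angular":[0,0,0]},{"grip":0.2,"offset":[-1,0,60],"angular":[0,0,0]},{"grip":0.2,"offset":[-1,0,90],"angular":[0,0,0]},{"grip":0.2,"offset":[-1,0,115],"angular":[0,0,0]},{"grip":0.2,"offset":[-1,0,128],"angular":[0,0,0]},{"grip":0.2,"offset":[-1,0,128],"angular":[0,0,0]},{"grip":0.2,"offset":[-1,0,128],"angular":[0,0,0]}]'; python3 -m crank '[{"grip":0.45,"offset":[0,0,0],"angular":[0,0,0]},{"grip":0.6,"offset":[0,0,0],"angular":[0,0,0]},{"grip":0.8,"offset":[0,0,0],"angular":[0,0,0]},{"grip":1,"offset":[0,0,0],"angular":[0,0,0]},{"grip":1,"offset":[0,0,0],"angular":[0,0,0]},{"grip":1,"offset":[0,0,0],"angular":[0,0,0]},{"grip":1,"offset":[0,0,0],"angular":[0,0,0]}]' 25
```

```text
t: 13.15
tcp_pos: [0.4378, 0.0537, 0.0156]
tool_rot: [0.708, 0.706, -0.0, -0.0]
force: [-0.3, 0.2, 0.6]
finger_gap: 0.8
t: 13.85
tcp_pos: [0.4377, 0.0546, 0.0167]
tool_rot: [0.707, 0.707, 0.0, 0.001]
force: [-0.3, -1.1, 6.5]
finger_gap: 0.276
```

```bash
python3 -m crank '[{"grip":1,"offset":[0,0,-10],"angular":[0,0,0]},{"grip":1,"offset":[0,0,-30],"angular":[0,0,0]},{"grip":1,"offset":[2,4,-60],"angular":[0,0,0]},{"grip":1,"offset":[10,25,-60],"angular":[0,0,0]},{"grip":1,"offset":[24,57,-60],"angular":[0,0,0]},{"grip":1,"offset":[37,89,-60],"angular":[0,0,0]},{"grip":1,"offset":[51,121,-60],"angular":[0,0,0]},{"grip":1,"offset":[61,147,-60],"angular":[0,0,0]},{"grip":1,"offset":[65,155.5,-60],"angular":[0,0,0]},{"grip":1,"offset":[65,155.5,-60],"angular":[0,0,0]}]';python3 -m crank '[{"grip":1,"offset":[0,0,10],"angular":[0,0,0]},{"grip":1,"offset":[0,0,25],"angular":[0,0,0]},{"grip":1,"offset":[0,0,25],"angular":[0,0,0]}]'
python3 - <<'E'
from station import manip,vision
from h import *
print(manip.sense()['tcp_pos'],manip.sense()['tool_rot'])
s=vision.snapshot("side"); crop(s,180,200,350,370,4,"pics/p7.png")
E
```

```text
t: 14.85
tcp_pos: [0.593, 0.1201, 0.0761]
tool_rot: [0.707, 0.707, 0.0, 0.0]
force: [0.1, -0.4, -0.4]
finger_gap: 0.274
t: 15.15
tcp_pos: [0.5892, 0.1191, 0.0482]
tool_rot: [0.707, 0.707, -0.003, -0.002]
force: [0.5, 0.0, -0.9]
finger_gap: 0.28
[0.58918498 0.11910809 0.04815169] [ 0.70742881  0.70677551 -0.00260283 -0.00246555]
```

View pics/p7.png

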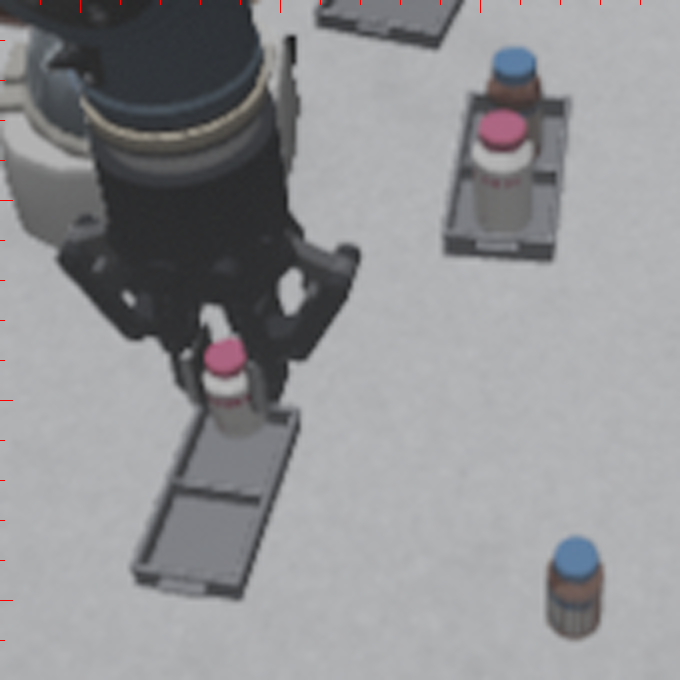

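```bash
python3 -m crank '[{"grip":1,"offset":[0,0,0],"angular":[0,0,0]},{"grip":1,"offset":[0,0,15],"angular":[0,0,0]},{"grip":1,"offset":[0,0,27],"angular":[0,0,0]},{"grip":1,"offset":[0,0,31.5],"angular":[0,0,0]},{"grip":1,"offset":[0,0,31.5],"angular":[0,0,0]},{"grip":1,"offset":[0,0,31.5],"angular":[0,0,0]}]'
python3 - <<'E'
from station import manip,vision
from h import *
print(manip.sense()['tcp_pos'],manip.sense()['tool_rot'],manip.sense()['force'])
s=vision.snapshot("side"); crop(s,180,200,350,370,4,"pics/p8.png")
E
```

```text
t: 15.8
tcp_pos: [0.5915, 0.1196, 0.0194]
tool_rot: [0.707, 0.707, -0.001, -0.001]
force: [-2.4, 0.0, 6.9]
finger_gap: 0.282
[0.59146687 0.11956328 0.01944468] [ 0.7071006   0.70711157 -0.00109747 -0.0008785 ] [-2.40358708  0.01341713  6.94301758]
```

View pics/p8.png

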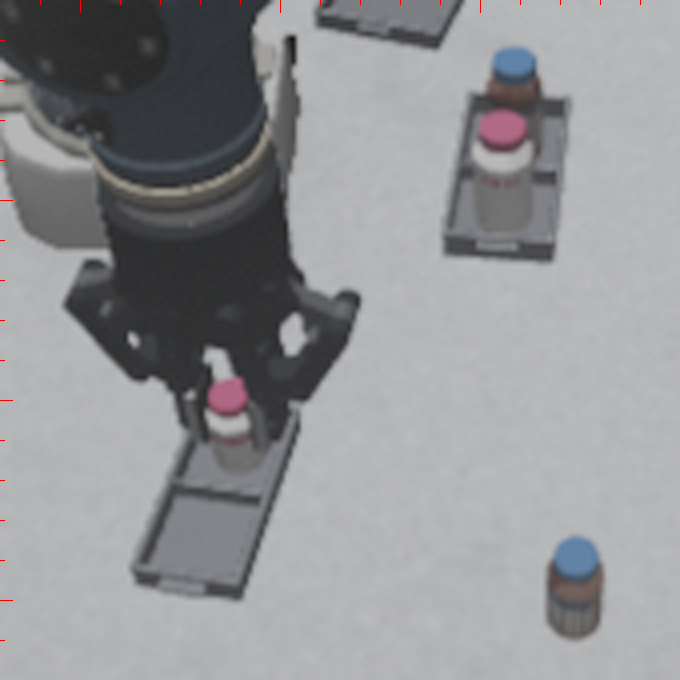

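```bash
python3 -m crank '[{"grip":0.65,"offset":[0,0,0],"angular":[0,0,0]},{"grip":0.5,"offset":[0,0,0],"angular":[0,0,0]},{"grip":0.4,"offset":[0,0,-2],"angular":[0,0,0]},{"grip":0.3,"offset":[0,0,-15],"angular":[0,0,0]},{"grip":0.2,"offset":[0,0,-40],"angular":[0,0,0]},{"grip":0.2,"offset":[0,0,-80],"angular":[0,0,0]},{"grip":0.2,"offset":[0,0,-120],"angular":[0,0,0]},{"grip":0.2,"offset":[0,0,-120],"angular":[0,0,0]}]'; python3 -m crank '[{"grip":0.2,"offset":[57,-173,0],"angular":[0,0,0]},{"grip":0.2,"offset":[57,-173,0],"angular":[0,0,0]},{"grip":0.2,"offset":[57,-173,0],"angular":[0,0,0]},{"grip":0.2,"offset":[57,-173,0],"angular":[0,0,0]},{"grip":0.2,"offset":[57,-173,0],"angular":[0,0,0]},{"grip":0.2,"offset":[57,-173,0],"angular":[0,0,0]}]';python3 - <<'E'
from station import manip,vision
from h import *
print(manip.sense()['tcp_pos'],manip.sense()['tool_rot'])
s=vision.snapshot("side"); crop(s,180,200,350,370,4,"pics/p9.png")
E
```

```text
t: 16.65
tcp_pos: [0.5971, 0.1199, 0.1462]
tool_rot: [0.707, 0.707, 0.005, 0.005]
force: [0.9, -0.2, 0.9]
finger_gap: 0.804
t: 17.25
tcp_pos: [0.4198, 0.177, 0.1398]
tool_rot: [0.707, 0.707, 0.001, 0.0]
force: [0.8, -0.1, -0.0]
finger_gap: 0.802
[0.41984989 0.17704385 0.13984344] [7.06819273e-01 7.07393783e-01 5.58648546e-04 4.88723177e-04]
```

View pics/p9.png

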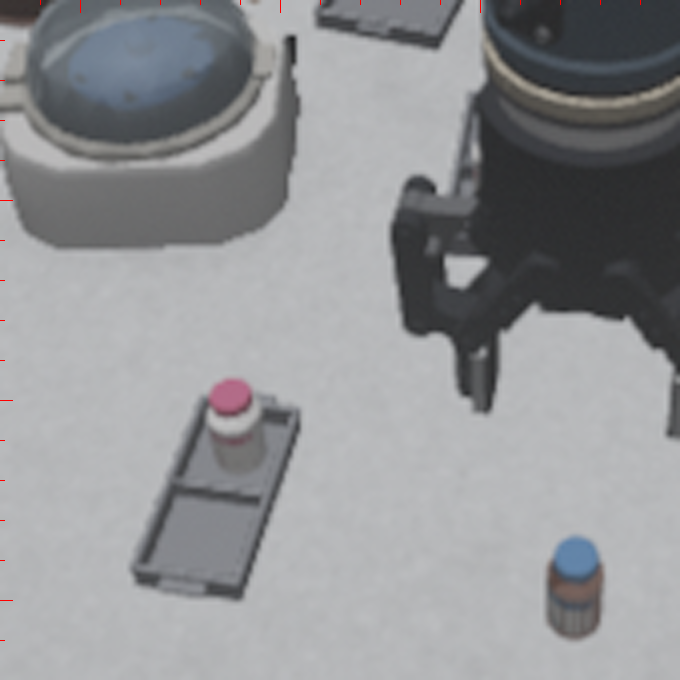

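```bash
python3 -m crank '[{"grip":0.2,"offset":[-1,0,30],"angular":[0,0,0]},{"grip":0.2,"offset":[-1,0,60],"angular":[0,0,0]},{"grip":0.2,"offset":[-1,0,90],"angular":[0,0,0]},{"grip":0.2,"offset":[-1,0,112],"angular":[0,0,0]},{"grip":0.2,"offset":[-1,0,123.5],"angular":[0,0,0]},{"grip":0.2,"offset":[-1,0,123.5],"angular":[0,0,0]},{"grip":0.2,"offset":[-1,0,123.5],"angular":[0,0,0]}]'; python3 -m crank '[{"grip":0.45,"offset":[0,0,0],"angular":[0,0,0]},{"grip":0.6,"offset":[0,0,0],"angular":[0,0,0]},{"grip":0.8,"offset":[0,0,0],"angular":[0,0,0]},{"grip":1,"offset":[0,0,0],"angular":[0,0,0]},{"grip":1,"offset":[0,0,0],"angular":[0,0,0]},{"grip":1,"offset":[0,0,0],"angular":[0,0,0]},{"grip":1,"offset":[0,0,0],"angular":[0,0,0]}]' 25
```

```text
t: 18.0
tcp_pos: [0.4208, 0.1756, 0.0161]
tool_rot: [0.707, 0.707, 0.0, 0.0]
force: [0.2, -1.0, 0.4]
finger_gap: 0.801
t: 18.7
tcp_pos: [0.4202, 0.1758, 0.0168]
tool_rot: [0.707, 0.707, 0.001, 0.001]
force: [-0.0, 0.2, 6.9]
finger_gap: 0.279
```

```bash
python3 -m crank '[{"grip":1,"offset":[0,0,-10],"angular":[0,0,0]},{"grip":1,"offset":[0,0,-30],"angular":[0,0,0]},{"grip":1,"offset":[0,4,-60],"angular":[0,0,0]},{"grip":1,"offset":[-1,30,-60],"angular":[0,0,0]},{"grip":1,"offset":[-3,65,-60],"angular":[0,0,0]},{"grip":1,"offset":[-5,100,-60],"angular":[0,0,0]},{"grip":1,"offset":[-7,135,-60],"angular":[0,0,0]},{"grip":1,"offset":[-9,162,-60],"angular":[0,0,0]},{"grip":1,"offset":[-9,173,-60],"angular":[0,0,0]},{"grip":1,"offset":[-9,173,-60],"angular":[0,0,0]}]';python3 -m crank '[{"grip":1,"offset":[0,0,0],"angular":[0,0,0]},{"grip":1,"offset":[0,0,20],"angular":[0,0,0]},{"grip":1,"offset":[0,0,40],"angular":[0,0,0]},{"grip":1,"offset":[0,0,52],"angular":[0,0,0]},{"grip":1,"offset":[0,0,56.5],"angular":[0,0,0]},{"grip":1,"offset":[0,0,56.5],"angular":[0,0,0]},{"grip":1,"offset":[0,0,56.5],"angular":[0,0,0]}]'
python3 - <<'E'
from station import manip,vision
from h import *
print(manip.sense()['tcp_pos'],manip.sense()['tool_rot'],manip.sense()['force'])
s=vision.snapshot("side"); crop(s,180,200,350,370,4,"pics/p10.png")
E
```

```text
t: 19.7
tcp_pos: [0.5936, 0.1665, 0.0762]
tool_rot: [0.707, 0.707, 0.0, 0.0]
force: [-1.5, 1.0, 0.2]
finger_gap: 0.281
t: 20.4
tcp_pos: [0.5918, 0.1669, 0.0199]
tool_rot: [0.707, 0.707, -0.0, -0.0]
force: [-1.7, 1.2, 2.2]
finger_gap: 0.279
[0.59179608 0.16690607 0.01989149] [ 7.07067226e-01  7.07146188e-01 -3.33312295e-04 -3.10732913e-04] [-1.69916752  1.17045174  2.19087612]
```

View pics/p10.png

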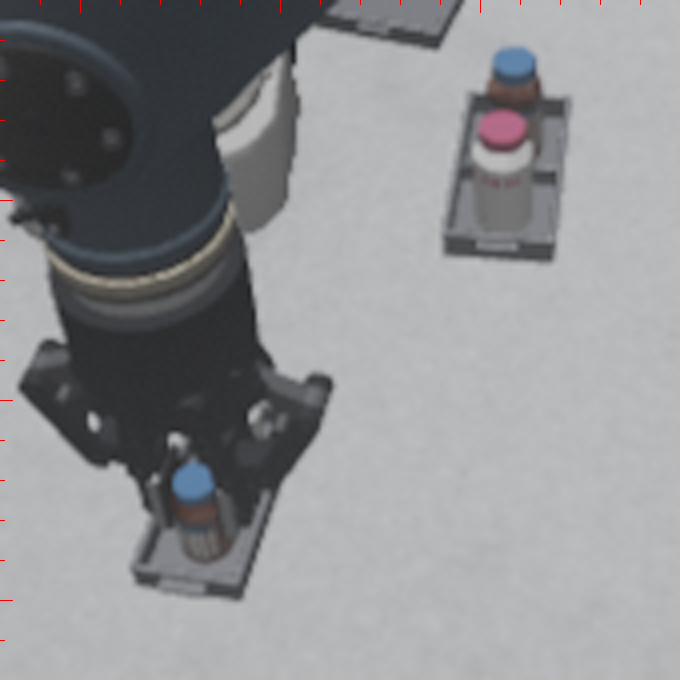

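```bash
python3 -m crank '[{"grip":0.65,"offset":[0,0,0],"angular":[0,0,0]},{"grip":0.5,"offset":[0,0,0],"angular":[0,0,0]},{"grip":0.4,"offset":[0,0,-2],"angular":[0,0,0]},{"grip":0.3,"offset":[0,0,-15],"angular":[0,0,0]},{"grip":0.3,"offset":[0,0,-40],"angular":[0,0,0]},{"grip":0.4,"offset":[0,0,-80],"angular":[0,0,0]},{"grip":0.5,"offset":[0,0,-125],"angular":[0,0,0]},{"grip":0.5,"offset":[0,0,-125],"angular":[0,0,0]}]'; python3 -m crank '[{"grip":0.5,"offset":[-40,-15,0],"angular":[0,0,8]},{"grip":0.5,"offset":[-85,-32,0],"angular":[0,0,16]},{"grip":0.5,"offset":[-130,-49,0],"angular":[0,0,24]},{"grip":0.5,"offset":[-175,-66,0],"angular":[0,0,32]},{"grip":0.5,"offset":[-220,-83,0],"angular":[0,0,40]},{"grip":0.5,"offset":[-265,-100,0],"angular":[0,0,48]},{"grip":0.5,"offset":[-310,-117,0],"angular":[0,0,56]},{"grip":0.5,"offset":[-355,-134,0],"angular":[0,0,64]},{"grip":0.5,"offset":[-400,-151,0],"angular":[0,0,72]},{"grip":0.5,"offset":[-400,-151,0],"angular":[0,0,80]}]';python3 - <<'E'
from station import manip,vision
from h import *
s=vision.snapshot("side"); crop(s,180,200,350,370,3,"pics/p11.png")
E
python3 -m crank '[{"grip":0.5,"offset":[0,0,0],"angular":[0,0,8]},{"grip":0.5,"offset":[0,0,0],"angular":[0,0,16]},{"grip":0.5,"offset":[0,0,0],"angular":[0,0,18]},{"grip":0.5,"offset":[0,0,0],"angular":[0,0,18]},{"grip":0.5,"offset":[0,0,0],"angular":[0,0,18]}]'
python3 - <<'E'
from station import manip,vision
from h import *
print(manip.sense()['tcp_pos'],manip.sense()['tool_rot'],manip.sense()['q'])
for n in("top","side"):
    s=vision.snapshot(n); np.savez(f"{n}2.npz",**s)
    if n=="top": crop(s,185,145,445,255,3,"pics/p12.png")
    else: crop(s,250,90,430,260,4,"pics/p13.png")
E
```

```text
t: 21.25
tcp_pos: [0.5976, 0.1673, 0.152]
tool_rot: [0.707, 0.707, 0.006, 0.005]
force: [0.4, 0.1, 0.5]
finger_gap: 0.499
t: 22.25
tcp_pos: [0.4408, -0.2396, 0.1451]
tool_rot: [0.997, 0.081, 0.001, 0.002]
force: [-0.1, 1.3, 0.3]
finger_gap: 0.497
t: 22.8
tcp_pos: [0.4417, -0.2327, 0.1446]
tool_rot: [0.998, -0.068, 0.0, -0.0]
force: [0.2, 0.1, 0.4]
finger_gap: 0.503
[ 0.44170182 -0.23266986  0.14459507] [ 9.97658319e-01 -6.83950047e-02  1.78162099e-05 -3.08541587e-05] [-7.09081086e-01  4.93303492e-01  1.82900823e+00  9.68578796e-05
  8.19289247e-01  9.98545994e-01]
```

View pics/p11.png

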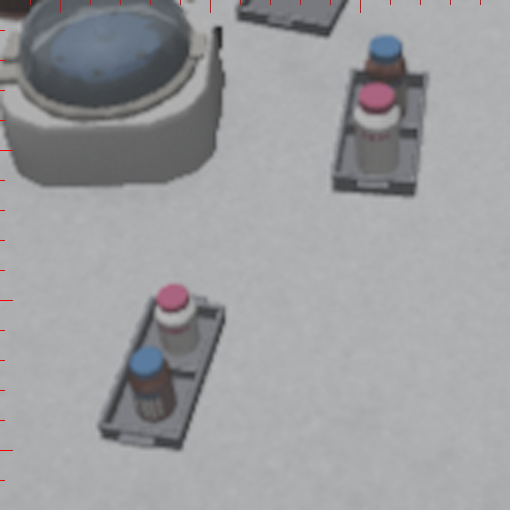

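View pics/p12.png

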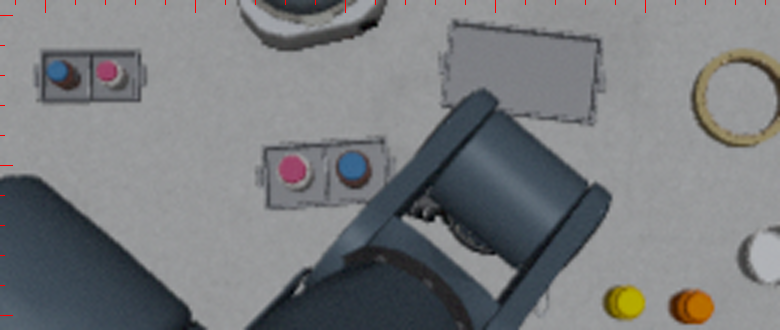

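View pics/p13.png

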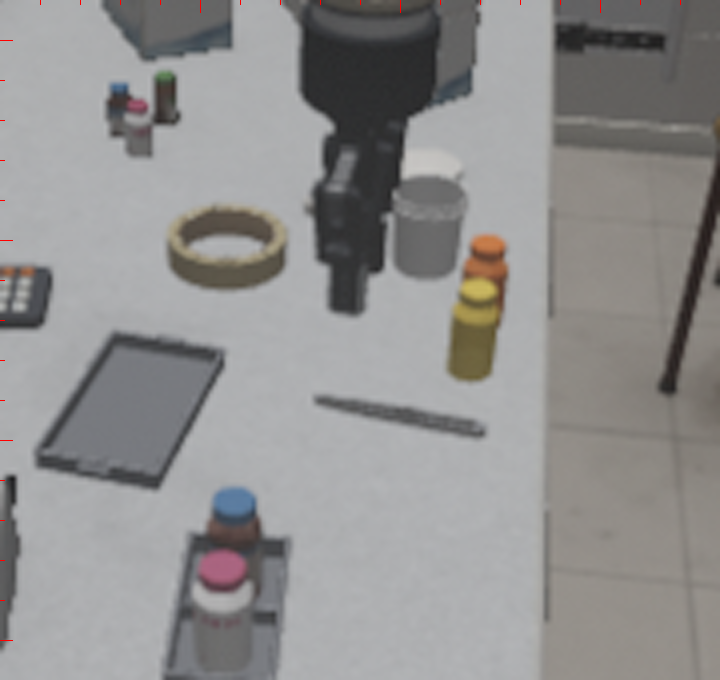

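```bash
python3 -m crank '[{"grip":0.5,"offset":[-9,40,20],"angular":[0,0,0]},{"grip":0.5,"offset":[-17,77,40],"angular":[0,0,0]},{"grip":0.5,"offset":[-17,77,70],"angular":[0,0,0]},{"grip":0.5,"offset":[-17,77,95],"angular":[0,0,0]},{"grip":0.5,"offset":[-17,77,115],"angular":[0,0,0]},{"grip":0.5,"offset":[-17,77,115],"angular":[0,0,0]},{"grip":0.5,"offset":[-17,77,115],"angular":[0,0,0]},{"grip":0.5,"offset":[-17,77,115],"angular":[0,0,0]}]'
python3 - <<'E'
from station import manip,vision
from h import *
print(manip.sense()['tcp_pos'],manip.sense()['tool_rot'],manip.sense()['q'])
s=vision.snapshot("side"); crop(s,270,90,420,240,4,"pics/p14.png")
E
```

```text
t: 23.7
tcp_pos: [0.4147, -0.3076, 0.0304]
tool_rot: [0.998, -0.07, 0.001, 0.001]
force: [-0.1, 0.7, 0.2]
finger_gap: 0.499
[ 0.41466388 -0.30763707  0.03040624] [ 9.97574626e-01 -6.95978812e-02  7.03590682e-04  7.10946913e-04] [-8.54961711e-01  7.16139558e-01  1.84948609e+00 -1.94941310e-05
  5.73966551e-01  8.55159428e-01]
```

View pics/p14.png

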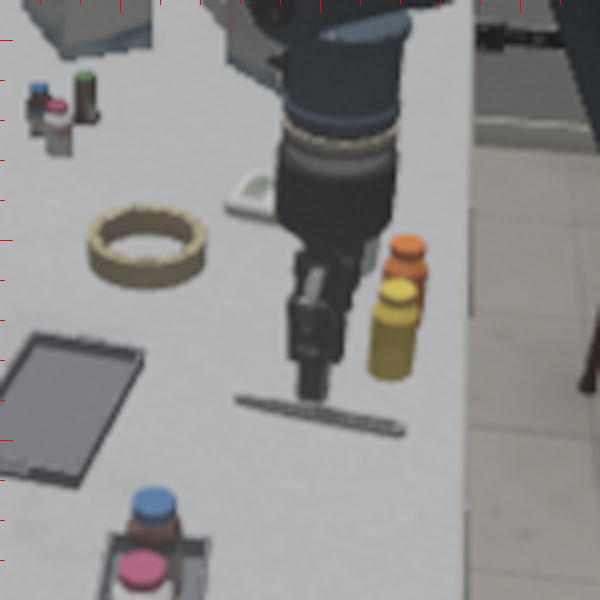

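```bash
python3 -m crank '[{"grip":0.5,"offset":[0,0,10],"angular":[0,0,0]},{"grip":0.5,"offset":[0,0,20],"angular":[0,0,0]},{"grip":0.5,"offset":[0,0,26],"angular":[0,0,0]},{"grip":0.5,"offset":[0,0,28],"angular":[0,0,0]},{"grip":0.5,"offset":[0,0,28],"angular":[0,0,0]},{"grip":0.5,"offset":[0,0,28],"angular":[0,0,0]}]'
python3 -m crank '[{"grip":0.6,"offset":[0,0,0],"angular":[0,0,0]},{"grip":0.7,"offset":[0,0,0],"angular":[0,0,0]},{"grip":0.8,"offset":[0,0,0],"angular":[0,0,0]},{"grip":0.9,"offset":[0,0,0],"angular":[0,0,0]},{"grip":1,"offset":[0,0,0],"angular":[0,0,0]},{"grip":1,"offset":[0,0,0],"angular":[0,0,0]},{"grip":1,"offset":[0,0,0],"angular":[0,0,0]}]' 30
```

```text
t: 24.35
tcp_pos: [0.414, -0.3072, 0.0013]
tool_rot: [0.998, -0.07, -0.0, -0.0]
force: [0.2, 0.3, -0.8]
finger_gap: 0.498
t: 25.05
tcp_pos: [0.4141, -0.3073, 0.0017]
tool_rot: [0.998, -0.07, 0.0, 0.0]
force: [-0.2, -0.1, 3.3]
finger_gap: 0.113
```

```bash
python3 -m crank '[{"grip":1,"offset":[0,0,-5],"angular":[0,0,0]},{"grip":1,"offset":[0,0,-15],"angular":[0,0,0]},{"grip":1,"offset":[0,0,-35],"angular":[0,0,0]},{"grip":1,"offset":[0,0,-60],"angular":[0,0,0]},{"grip":1,"offset":[0,0,-80],"angular":[0,0,0]},{"grip":1,"offset":[0,0,-80],"angular":[0,0,0]},{"grip":1,"offset":[0,0,-80],"angular":[0,0,0]}]'
python3 - <<'E'
from station import manip,vision
from h import *
print(manip.sense()['tcp_pos'],manip.sense()['tool_rot'],manip.sense()['q'])
s=vision.snapshot("side"); crop(s,270,90,420,240,4,"pics/p15.png")
E
```

```text
t: 25.75
tcp_pos: [0.4141, -0.3073, 0.082]
tool_rot: [0.998, -0.07, 0.0, 0.0]
force: [-0.7, 0.1, -0.3]
finger_gap: 0.113
[ 0.41413272 -0.30727565  0.08198027] [ 9.97553591e-01 -6.99031542e-02  4.33244482e-04  4.41092314e-04] [-8.55286227e-01  6.19013738e-01  1.83066942e+00 -1.75616138e-05
  6.90672997e-01  8.55444075e-01]
```

View pics/p15.png

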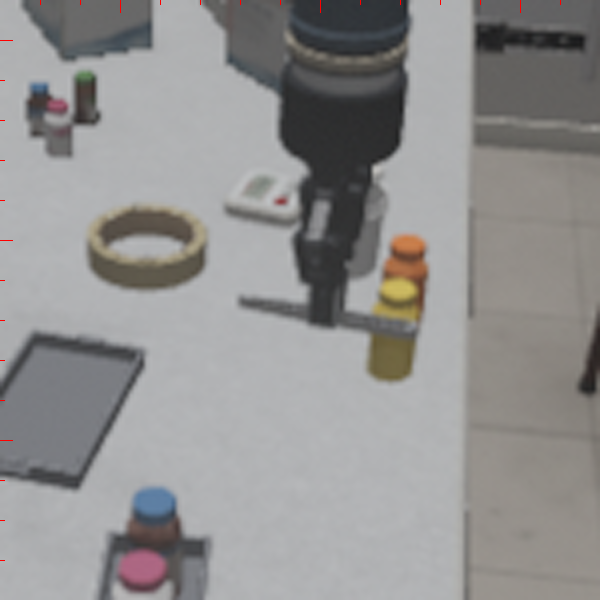

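```bash
python3 -m crank '[{"grip":1,"offset":[15,-4,-20],"angular":[0,0,0]},{"grip":1,"offset":[40,-11,-20],"angular":[0,0,-8]},{"grip":1,"offset":[65,-18,-20],"angular":[0,0,-16]},{"grip":1,"offset":[90,-25,-20],"angular":[0,0,-24]},{"grip":1,"offset":[115,-32,-20],"angular":[0,0,-32]},{"grip":1,"offset":[140,-39,-20],"angular":[0,0,-40]},{"grip":1,"offset":[160,-45,-20],"angular":[0,0,-48]},{"grip":1,"offset":[175,-49,-20],"angular":[0,0,-56]},{"grip":1,"offset":[175,-49,-20],"angular":[0,0,-64]},{"grip":1,"offset":[175,-49,-20],"angular":[0,0,-72]}]'
python3 -m crank '[{"grip":1,"offset":[0,0,0],"angular":[0,0,-8]},{"grip":1,"offset":[0,0,0],"angular":[0,0,-16]},{"grip":1,"offset":[0,0,0],"angular":[0,0,-19.4]},{"grip":1,"offset":[0,0,0],"angular":[0,0,-19.4]},{"grip":1,"offset":[0,0,0],"angular":[0,0,-19.4]}]'
python3 - <<'E'
from station import manip,vision
from h import *
q=manip.sense()['tool_rot'];print(manip.sense()['tcp_pos'],q,"yang",np.degrees(np.arctan2(2*q[1]**2-1,2*q[0]*q[1])))
s=vision.snapshot("side"); crop(s,230,90,380,240,4,"pics/p16.png")
E
```

```text
t: 26.8
tcp_pos: [0.5938, -0.2821, 0.0993]
tool_rot: [0.846, 0.533, -0.001, -0.002]
force: [0.7, 0.2, -0.6]
finger_gap: 0.117
t: 27.3
tcp_pos: [0.5935, -0.2827, 0.1001]
tool_rot: [0.747, 0.665, -0.0, -0.001]
force: [0.3, -0.5, -0.1]
finger_gap: 0.114
[ 0.59348624 -0.28265226  0.10011093] [ 7.47219066e-01  6.64576742e-01 -2.78222213e-04 -1.15939965e-03] yang -6.700283641644664
```

View pics/p16.png

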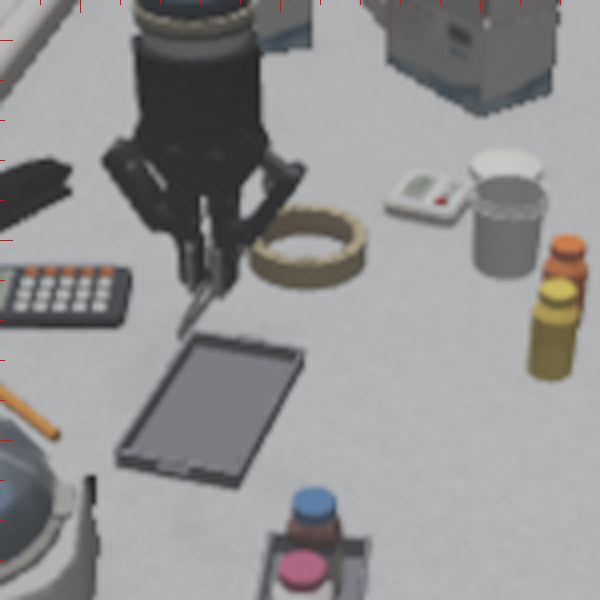

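Run:
```python
from h import *
S=np.load("side0.npz")
p=plane(S,230+182.5/4-.5,90+337.5/4-.5,.1025)
d=p[:2]-np.array([.5935,-.2827]);print(p,np.linalg.norm(d),np.degrees(np.arctan2(d[1],d[0])))
u=np.array([np.cos(np.radians(83.4)),np.sin(np.radians(83.4))])
for k in(.063,-.063): print(proj(S,np.r_[np.array([.5935,-.2827])+u*k,.1025]))
```

```text
[ 0.59787506 -0.22516555  0.1025    ] 0.05770055392247639 85.65146194142483
[273.52020148 174.88183761]
[289.60288747 150.17937758]
```

```bash
python3 -m crank '[{"grip":1,"offset":[2,0,20],"angular":[0,0,0]},{"grip":1,"offset":[2,0,45],"angular":[0,0,0]},{"grip":1,"offset":[2,0,65],"angular":[0,0,0]},{"grip":1,"offset":[2,0,80],"angular":[0,0,0]},{"grip":1,"offset":[2,0,90],"angular":[0,0,0]},{"grip":1,"offset":[2,0,95],"angular":[0,0,0]},{"grip":1,"offset":[2,0,96.5],"angular":[0,0,0]},{"grip":1,"offset":[2,0,96.5],"angular":[0,0,0]},{"grip":1,"offset":[2,0,96.5],"angular":[0,0,0]}]'
python3 - <<'E'
from station import manip,vision
from h import *
print(manip.sense()['force'],manip.sense()['tcp_pos'])
s=vision.snapshot("side"); crop(s,230,90,380,240,4,"pics/p17.png")
E
```

```text
t: 28.25
tcp_pos: [0.595, -0.2815, 0.0058]
tool_rot: [0.747, 0.665, 0.0, 0.001]
force: [0.3, 1.3, -0.5]
finger_gap: 0.116
[ 0.31836936  1.27713173 -0.5320579 ] [ 0.59498084 -0.28150255  0.00576787]
```

View pics/p17.png

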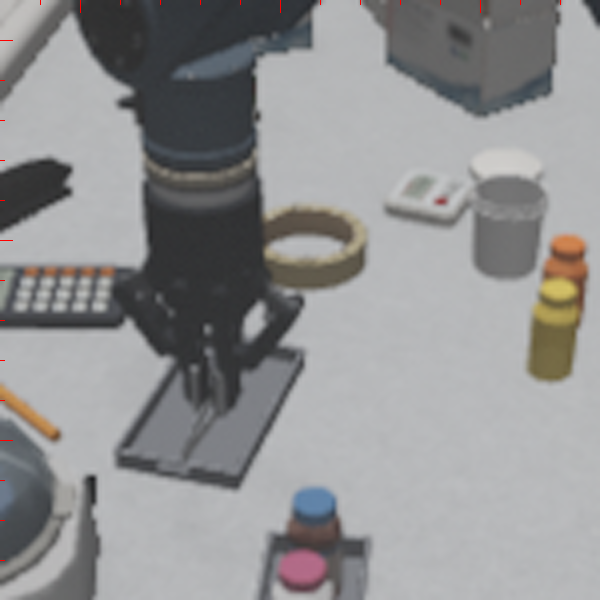

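Run:
```python
from h import *
from station import vision
s=vision.snapshot("side"); T=vision.snapshot("top")
im=cv2.resize(s["pixels"][160:230,255:315,::-1],None,fx=10,fy=10,interpolation=cv2.INTER_CUBIC)
c=np.array([.5939,-.2831]);a=np.radians(83.36);u=np.array([np.cos(a),np.sin(a)]);w=np.array([u[1],-u[0]])
def dr(pts,col):
    P=[tuple(int(round(v)) for v in ((proj(s,p)-[255,160]+.5)*10)) for p in pts]
    for i in range(len(P)): cv2.line(im,P[i],P[(i+1)%len(P)],col,1)
for hw,hl,z,col in((.043,.075,.015,(0,255,0)),(.04,.072,.003,(255,0,0))):
    dr([np.r_[c+w*sx*hw+u*sy*hl,z] for sx,sy in((1,1),(1,-1),(-1,-1),(-1,1))],col)
g=np.array([.595,-.2815]);dr([np.r_[g+u*.058,.007],np.r_[g-u*.064,.007]],(0,0,255))
cv2.imwrite("pics/p18.png",im)
```

```text
(no output)
```

View pics/p18.png

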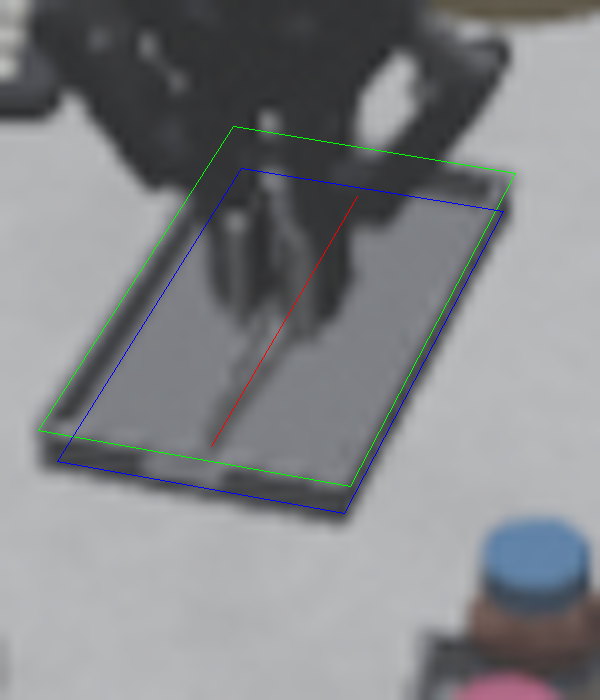

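```bash
python3 -m crank '[{"grip":1,"offset":[0,0,0.5],"angular":[0,0,0]},{"grip":1,"offset":[0,0,1],"angular":[0,0,0]},{"grip":0.85,"offset":[0,0,1],"angular":[0,0,0]},{"grip":0.7,"offset":[0,0,1],"angular":[0,0,0]},{"grip":0.65,"offset":[0,0,1],"angular":[0,0,0]},{"grip":0.65,"offset":[0,0,-10],"angular":[0,0,0]},{"grip":0.65,"offset":[0,0,-40],"angular":[0,0,0]},{"grip":0.65,"offset":[0,0,-80],"angular":[0,0,0]},{"grip":0.65,"offset":[0,0,-120],"angular":[0,0,0]},{"grip":0.65,"offset":[0,0,-160],"angular":[0,0,0]}]'
python3 -m crank '[{"grip":0.5,"offset":[150,-60,0],"angular":[0,0,0]},{"grip":0.5,"offset":[150,-60,0],"angular":[0,0,0]},{"grip":0.5,"offset":[150,-60,0],"angular":[0,0,0]},{"grip":0.5,"offset":[150,-60,0],"angular":[0,0,0]},{"grip":0.5,"offset":[150,-60,0],"angular":[0,0,0]},{"grip":0.5,"offset":[150,-60,0],"angular":[0,0,0]}]'
python3 - <<'E'
from station import manip,vision
from h import *
print(manip.sense()['force'],manip.sense()['tcp_pos'])
s=vision.snapshot("side"); crop(s,200,90,400,360,2,"pics/p19.png"); np.savez("side3.npz",**s)
s=vision.snapshot("top"); crop(s,185,140,465,260,2,"pics/p20.png"); np.savez("top3.npz",**s)
E
```

```text
t: 29.4
tcp_pos: [0.5942, -0.281, 0.1671]
tool_rot: [0.747, 0.665, 0.0, 0.0]
force: [-0.0, 0.2, -0.4]
finger_gap: 0.345
t: 30.0
tcp_pos: [0.5532, -0.1262, 0.1656]
tool_rot: [0.747, 0.665, 0.0, 0.001]
force: [0.5, -1.0, 0.2]
finger_gap: 0.495
[ 0.49101917 -0.98666337  0.15620767] [ 0.55323838 -0.12618383  0.16564291]
```

View pics/p19.png

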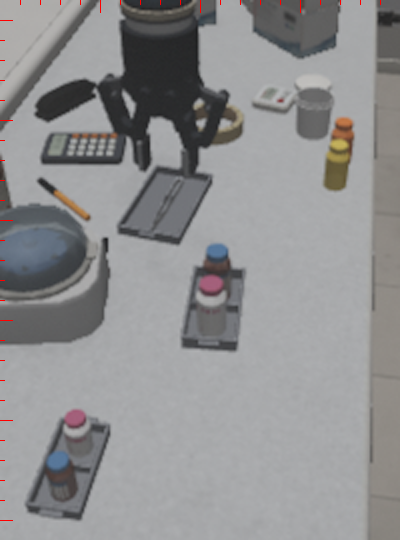

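View pics/p20.png

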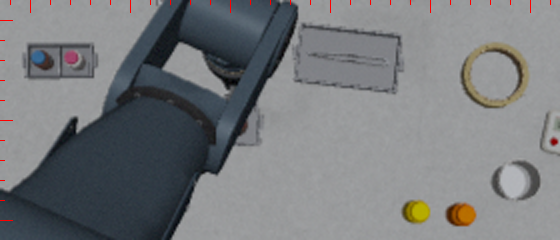

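```bash
python3 -m crank '[{"grip":0.5,"offset":[0,0,0],"angular":[0,0,0]},{"grip":0.5,"offset":[0,0,0],"angular":[0,0,0]},{"grip":0.5,"offset":[0,0,0],"angular":[0,0,0]}]'
python3 - <<'E'
from station import manip,vision
from h import *
T0=np.load("top0.npz")["pixels"].astype(int);T=vision.snapshot("top");d=abs(T["pixels"].astype(int)-T0).max(2)
print("cup",d[215:245,430:458].max(),"tape",d[158:197,413:452].max(),"yel/or",d[238:254,386:426].max())
crop(T,325,145,395,195,10,"pics/p21.png")
manip_ok=np.abs(manip.sense()['qd']).max();print(manip_ok)
E
```

```text
t: 30.4
tcp_pos: [0.5521, -0.1259, 0.1647]
tool_rot: [0.747, 0.665, -0.0, -0.0]
force: [0.0, 0.8, 0.2]
finger_gap: 0.498
cup 24 tape 25 yel/or 24
0.004990168564160523
```

View pics/p21.png

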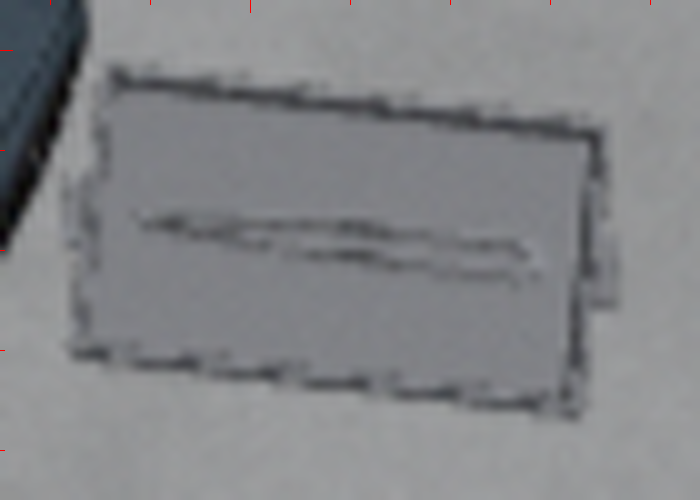

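The tweezers lie flat inside the tool tray, with gaps at both ends. The cup, tape and look-alikes differ from the first picture only by noise. I am handing in the job.

```bash
python3 -c "
from station import manip
print(manip.sign_off())"
```

```text
the job is handed in; nothing more can be done
None
```

The job is done and handed in at about 30 s of robot time, against the 112 s limit. I moved, in this order:
- **Large vials:** pink, then blue, each into its own bay of the large-bay tray.
- **Small vials:** pink, then blue, each into its own bay of the small-bay tray.
- **Tweezers:** laid flat in the long tray.

**Last checks:**
- All four vials stand upright, one to a bay. The arm hid the large-bay tray in the last top picture, so for those two I relied on the last side picture and an earlier clear top view.
- The tweezers lie flat on the tray floor, clear of every wall.
- The cup, the tape and the yellow and orange look-alikes have not moved: the before and after top pictures differ there by at most 25 grey levels out of 255, with no visible shift.
- The highest external force I read was about 7 N, while closing on a vial and on touching the tray floor. It is a reading at the end of each move, not a continuous record.
- At hand-in the gripper was about 16 cm above the bench, touching nothing.

No check failed. The only disagreement was in the measured positions: the two cameras differed by up to about 5 mm on the five things I moved. That is well inside the room in the bays.

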